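Call the green queue

ROBOT

A 7-joint arm with a two-finger parallel gripper is mounted at the origin on a cart in front of the work surface, level with it; the furniture and walls round the work are solid. World frame = base frame: x ahead of the robot, y to its left, z up, the work surface at z = 0. Lengths are in m, angles in rad, forces in N, time in s.
With the tool pointing down it reaches from about 0.4 to 0.9 m from the base axis. Payload 5.6 kg.
Tool frame: the origin (TCP) lies on the centre line of the jaws, within the pads' length; the fingertips stand 19 mm ahead of it and the grasp point (between the pads) is the TCP; z points along the fingers, y is the direction in which the jaws open and shut (so a half turn about z gives the same grasp; the last joint's range is limited). The gripper opens to 92 mm and grips with 3 to 60 N. Pads are 20 mm wide; open, the fingers measure 128 mm over their backs; the gripper's body (75 mm by 189 mm) begins 69 mm behind the grasp point.
Start: joints at [-1.244, 0.468, -0.012, 1.603, 0.006, 1.071, -0.056], TCP at [0.235, 0.606, 0.234] pointing down, gripper open.
Joint ranges: [-2.53, 2.53], [-0.31, 2.02], [-1.57, 1.55], [0.28, 2.44], [-1.29, 4.43], [0.15, 1.84], [-2.92, 2.92]. Speed limits (rad/s): [2.57, 2.57, 3.14, 3.14, 3.14, 3.14, 3.14].

INTERFACE

Orientations are given as a unit quaternion [x, y, z, w].
In Python, from rig import arm gives the robot as it stands.
- The arm moves only by the tool apply_moves, never from a script. Its argument "deltas" is one flat list of numbers, 7 for each row, row after row: the shift along the tool's x, y, z in cm, then the turn, a rotation vector about the tool's x, y, z in rad, then the opening, from -1 (shut) to 1 (fully open). In form: [tx, ty, tz, ax, ay, az, hand, tx, ty, tz, ax, ay, az, hand, ...]. A call has 1 to 12 rows; each row shifts and turns the commanded pose from where the row before left it, along the tool's axes as they then stand; what a row does not reach is not made up. A row lasts 1/12 s, in which the tool goes at most 41.7 mm and 7.16 degrees, less where a joint would pass 70% of its speed; a pose out of reach is approached as far as the arm can. A call is refused whole if a number of a shift passes 4.17 or a number of a turn 0.125, either way. A call with a gripper value outside its range is refused whole. The fingers move at their own pace and stop on an object; "newtons" is the grip in N (left out, the last holds). Time passes only in rows, so rows that do not move let the fingers close. It gives the time, the measured TCP pose, the force and the opening at its end, in the units of the state.
- arm.observe(): the state, without advancing time (a new reading comes with each control period).
- arm.grab_frame(name): name is "scene" or "top"; returns a dict with "pixels" (384x512x3 uint8, red, green, blue), "range_z" (384x512 float32, m along the optical axis (not along the pixel's ray), 0 where there is no reading), "K" (3x3 intrinsics, pixels), "R" (3x3) and "t" (3): a world point X has camera coordinates R X + t. Camera axes: x right, y down, z forward; pixel columns grow to the right and rows downward; lengths in m; the calibration is good to about 2 mm. A picture is of the moment at which its call begins.
- arm.hand_in(): hands the job in, once; it reports no verdict.
The state is a dict: "time": time; "qpos": joint angles; "qd": joint speeds; "tau": joint torques, N m; "tool_pos": TCP position; "eef_rot": TCP orientation; "contact_force": force on the tool from outside, world axes, zero at the start; "ft_torque": the same for the moment, N m; "opening": finger opening in m.
Only numpy, scipy, OpenCV 4.12 (cv2) and the standard library are available. Lean on these libraries where they do the work, as an engineer would, in place of code of your own. Each camera call takes 0.05 s, during which the arm holds its last target.

TASK

The call unit on the desk tells waiting patients which colour is served next. With a fingertip, flick the edge of its colour wheel forward (front edge to the right, as its arrow shows), click by click, until the green dot rests at the pointer, without going past green; then press the red call button on top and let go of it. Only push with the fingers: do not pick up or shove the unit, do not press the button before green is set, and leave the boxes and the stamp beside it alone.

Things in the scene. Friction and masses are not known exactly. Their poses are not given: they have to be found in the camera images.
- call_unit: white call unit, loose, 0.9 kg. Origin: on the desk below the wheel's vertical axis. Front = its -x side, facing the robot within 0.35 rad; z up. Base slab x -74 to 92, y -68 to 68, top z 14 mm. Behind the wheel a hood (x 23 to 87, y -65 to 65, top z 58 mm) covers the wheel's rear; the red call button stands on it. An 18 mm wide bracket (top z 54 mm) reaches from the hood over the hub.
- colour_wheel (a joint): wheel angle about the vertical axis, rad; grows going forward (counterclockwise from above, front edge to the unit's -y). It clicks into rest at each multiple of 0.7854 rad (45 deg); past halfway it snaps on to the next click by itself. About 1 N at the lobes turns it. Clicks: 0 yellow, 1 orange, 2 red, 3 pink, 4 blue, 5 green (3.927 rad), 6 white, 7 black. Starts at 1, 2 or 3.
- wheel_hub (a point): on the wheel's axis, z 39 mm: top of the grey disc (radius 44, z 27 to 39 mm). At its edge stand 8 round finger lobes, 10 mm thick, centres 50 mm from the axis, z 23 to 43 mm, 45 deg apart, 28 mm clear between them. At joint value q they lie at q + 22.5 deg + i * 45 deg counterclockwise from the unit's +x, so at rest a gap, not a lobe, is in front of the pointer.
- green_dot (a point): top of the green dot on the wheel (one of eight coloured dots, 19 mm wide, 31 mm from the axis, z 41 mm in the unit's frame); it moves with the wheel
- pointer_tip (a point): tip of the small fixed black pointer on the bracket, pointing to the unit's front, 21 mm in front of the axis, z 50 mm. The dot just in front of it is the colour being called. A black arrow on the base's front lip shows the forward direction.
- call_button (a joint): travel of the red call button, m: 0 up, 0.006 fully down; a spring returns it; fully down takes 4 N
- call_button_top (a point): centre of the top face of the red call button (30 mm diameter, on the hood, 55 mm behind the wheel's axis, z 80 mm in the unit's frame); press straight down here
- lancet_box: white and red cardboard box, 60 x 90 x 45 mm, loose bystander; origin at the centre of its underside
- swab_box: white and teal cardboard box, 68 x 105 x 60 mm, loose bystander; origin at the centre of its underside
- stamp: dark red self-inking stamp, 45 x 71 x 66 mm, loose bystander; origin at the centre of its underside

How it is judged:
By the outcome, as a careful person would: the job done as asked, in the order asked, and still so for the second after the job is handed in, with the robot touching nothing.
It also fails if it takes over 54 s, if anything falls off the work surface, if the arm or the gripper's body presses on something with over 40 N, if the wrist force passes 120 N, or if a joint passes its speed limit or range.

## Working session

There is one attempt and no reset: what is moved stays moved. The work goes in short steps, Python scripts to look and compute and a tool call to move; the robot and the scene stay as the last step left them, time stands still between calls to the robot, and variables do not carry over. Pictures are saved under pics/ and viewed, and the job is handed in when it is done.

Besides the shell and the picture viewer there is one more tool, called after ">>>" in YAML: its name, and indented under it one key for each argument. apply_moves: Moves the arm, as the interface text tells. Its arguments: {"type":"object","properties":{"deltas":{"type":"array","items":{"type":"number"}},"newtons":{"type":"number"}},"required":["deltas"]}

```bash
mkdir -p pics; ls; python3 - <<'E'
from rig import arm
import cv2,numpy as np
o=arm.observe();print(o)
for n in ("scene","top"):
    f=arm.grab_frame(n);cv2.imwrite(f"pics/{n}0.png",f["pixels"][:,:,::-1]);np.savez(f"{n}0.npz",**f);print(n,f["K"],f["R"],f["t"])
E
```

```text
pics
{'time': 0.0, 'qpos': array([-1.24396526,  0.46836567, -0.01161724,  1.60362223,  0.00602888,
        1.07141986, -0.05629574]), 'qd': array([ 0.00129048,  0.00059829, -0.00065284, -0.00041638,  0.00144897,
       -0.00018686, -0.00126025]), 'tau': array([-6.88449090e-04, -5.20568204e+01, -1.29138332e-02, -2.43747282e+01,
       -5.66909811e-02,  1.70621095e-02,  1.51059139e-04]), 'tool_pos': array([0.23480903, 0.6055078 , 0.23264839]), 'eef_rot': array([ 1.83879649e-01,  9.82948362e-01, -8.85611641e-04, -9.27596494e-05]), 'contact_force': array([-0.32377398,  0.32313527,  0.01241993]), 'ft_torque': array([ 0.03449059, -0.0248673 , -0.02488567]), 'opening': 0.09183415852478563}
scene [[450.65001285   0.         254.7572116 ]
 [  0.         450.65001285 190.60707672]
 [  0.           0.           1.        ]] [[ 0.52868054 -0.84881964 -0.00144857]
 [-0.56522245 -0.35077009 -0.74664846]
 [ 0.63326177  0.39555727 -0.66521724]] [-0.43513151  0.33964407  0.76601947]
top [[476.02393694   0.         255.11252799]
 [  0.         476.02393694 191.69402261]
 [  0.           0.           1.        ]] [[ 0.01751333 -0.99971779 -0.01605092]
 [-0.9922665  -0.01540531 -0.12316601]
 [ 0.12288398  0.01808383 -0.99225627]] [-0.13839991  0.60291902  1.08801792]
```

View pics/scene0.png

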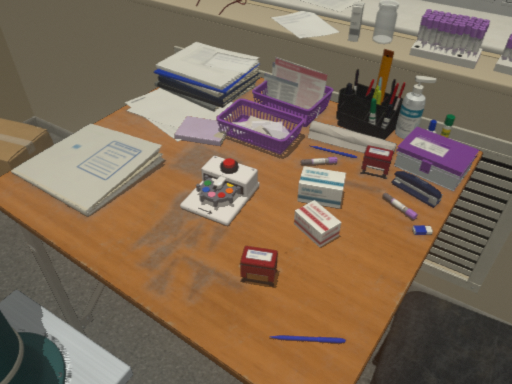

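View pics/top0.png

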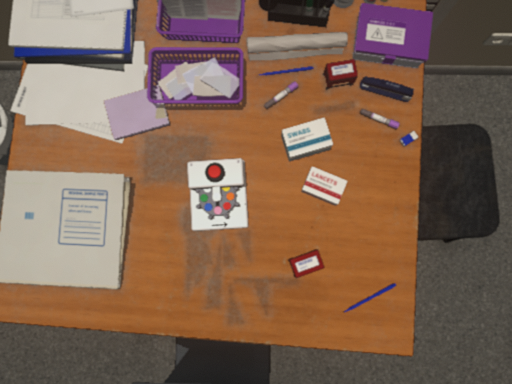

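The scene view shows the unit at about (220,188); the top view shows it at about (217,195) with the red button at (215,172). The stamp is at (307,263) and the boxes are to the right. I'll zoom in and measure.

```bash
cat > h.py <<'E'
import numpy as np,cv2
def load(n): return dict(np.load(n))
def ray(f,u,v,z):
    d=f["R"].T@(np.linalg.inv(f["K"])@np.array([u,v,1.])); c=-f["R"].T@f["t"]
    return c+d*(z-c[2])/d[2]
def proj(f,X):
    p=f["K"]@(f["R"]@np.asarray(X,float)+f["t"]); return p[:2]/p[2]
E
python3 - <<'E'
from h import *
f=load("top0.npz");g=load("scene0.npz")
im=f["pixels"][:,:,::-1]
a=cv2.resize(im[150:240,180:255],None,fx=6.5,fy=6.5,interpolation=cv2.INTER_CUBIC)
cv2.imwrite("pics/topz.png",a)
im2=g["pixels"][:,:,::-1]
cv2.imwrite("pics/scz.png",cv2.resize(im2[150:230,170:265],None,fx=7,fy=7,interpolation=cv2.INTER_CUBIC))
for n,F,x0,x1,y0,y1 in(("top",f,185,250,150,235),("scene",g,175,265,150,225)):
    hsv=cv2.cvtColor(F["pixels"],cv2.COLOR_RGB2HSV)
    sub=np.zeros(hsv.shape[:2],np.uint8);sub[y0:y1,x0:x1]=1
    H,S,V=cv2.split(hsv)
    for nm,m in(("red",((H<6)|(H>174))&(S>150)&(V>80)),("green",(H>45)&(H<85)&(S>100)),("blue",(H>100)&(H<128)&(S>90)),("white",(S<40)&(V>190))):
        k,l,st,c=cv2.connectedComponentsWithStats((m&(sub>0)).astype(np.uint8))
        for i in range(1,k):
            if st[i,4]>8: print(n,nm,st[i],c[i],ray(F,*c[i],{"red":.08,"green":.041,"blue":.041,"white":.014}[nm]).round(4))
E
```

```text
top red [208 165  13  13 140] [213.89285714 171.04285714] [ 0.6458 -0.0342  0.08  ]
top red [224 203   6   7  35] [226.62857143 205.6       ] [ 0.567  -0.0653  0.08  ]
top green [201 195   6   6  32] [203.5 197.5] [ 0.5889 -0.0074  0.041 ]
top blue [205 203   7   8  47] [207.95744681 206.68085106] [ 0.5674 -0.0185  0.041 ]
top white [ 188  159   55   42 1116] [215.1281362  174.63351254] [ 0.648  -0.0304  0.014 ]
top white [ 191  187   56   43 1091] [218.61961503 214.18331806] [ 0.5522 -0.0415  0.014 ]
top white [204 189   6   3  16] [206.8125 190.    ] [ 0.6102 -0.0114  0.014 ]
scene red [223 158  12  10  93] [228.72043011 162.69892473] [ 0.6402 -0.0389  0.08  ]
scene red [218 193   7   5  25] [221.  194.6] [ 0.5351 -0.0898  0.08  ]
scene green [205 181   6   4  22] [207.27272727 182.5       ] [ 0.5877 -0.0092  0.041 ]
scene blue [202 187   8   5  32] [205.5 189. ] [ 0.566  -0.0199  0.041 ]
scene white [202 157  54  28 597] [228.20603015 171.37520938] [ 0.6771 -0.0089  0.014 ]
scene white [181 189  65  33 705] [212.20851064 206.88368794] [ 0.5458 -0.0524  0.014 ]
```

View pics/topz.png

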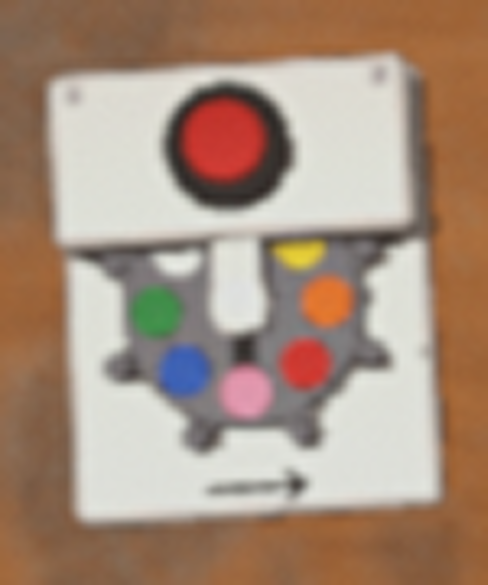

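View pics/scz.png

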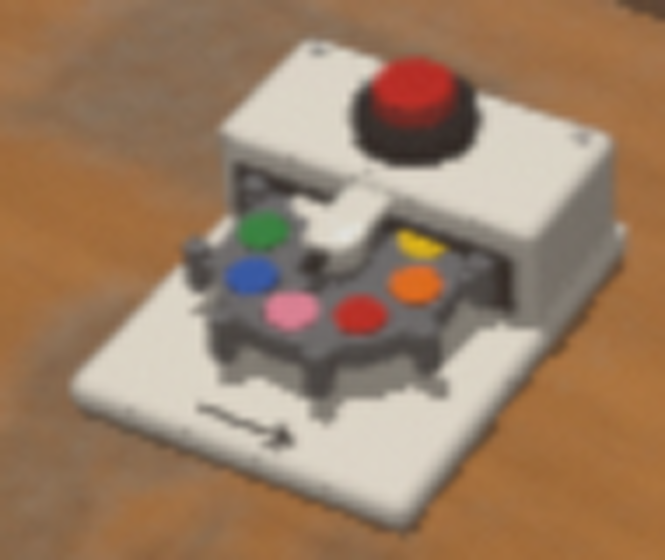

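```bash
cat > dots.py <<'E'
from h import *
from scipy.optimize import least_squares
def dots(F,box):
    x0,x1,y0,y1=box
    hsv=cv2.cvtColor(F["pixels"],cv2.COLOR_RGB2HSV);H,S,V=[a.astype(int) for a in cv2.split(hsv)]
    sub=np.zeros(H.shape,bool);sub[y0:y1,x0:x1]=1
    R={}
    for nm,m in(("red",((H<6)|(H>176))&(S>140)),("pink",(H>160)&(H<177)&(S>50)&(S<140)&(V>150)),("orange",(H>=7)&(H<16)&(S>185)&(V>190)),("green",(H>45)&(H<85)&(S>100)),("blue",(H>100)&(H<128)&(S>90))):
        k,l,st,c=cv2.connectedComponentsWithStats((m&sub).astype(np.uint8))
        if k>1:
            i=1+np.argmax(st[1:,4])
            if st[i,4]>10: R[nm]=(ray(F,*c[i],.041)[:2],st[i,4],c[i])
    return R
E
python3 - <<'E'
from dots import *
idx=dict(orange=1,red=2,pink=3,blue=4,green=5)
P=[]
for n,b in(("top0.npz",(190,245,188,225)),("scene0.npz",(190,250,178,212))):
    R=dots(load(n),b)
    for k,v in R.items(): print(n,k,v[0].round(4),v[1],v[2].round(1)); 
    # model: dot k at yaw + pi + (3-k)*(-45deg)*-1
    def res(p):
        return np.concatenate([np.array(p[:2])+.031*np.array([np.cos(a),np.sin(a)])-v[0] for k,v in R.items() for a in [p[2]+np.pi+(3-idx[k])*np.pi/4]])
    s=least_squares(res,[.59,-.04,0]);print(n,s.x.round(4),s.fun.round(4))
for n,b in(("top0.npz",(208,221,165,178)),("scene0.npz",(222,236,157,169))):
    F=load(n);print(ray(F,(b[0]+b[1])/2,(b[2]+b[3])/2,.08))
E
```

```text
top0.npz red [ 0.5707 -0.0621] 43 [226.6 205.6]
top0.npz pink [ 0.5599 -0.0411] 56 [217.5 210. ]
top0.npz orange [ 0.5937 -0.0694] 29 [229.9 195.9]
top0.npz green [ 0.5889 -0.0074] 32 [203.5 197.5]
top0.npz blue [ 0.5674 -0.0185] 47 [208.  206.7]
top0.npz [ 0.5911 -0.0385  0.0796] [ 0.0002  0.      0.0002  0.0002 -0.0002 -0.     -0.0003 -0.0003  0.0001
  0.0001]
scene0.npz red [ 0.5692 -0.0634] 30 [221.  194.6]
scene0.npz pink [ 0.559  -0.0423] 34 [211.3 193.9]
scene0.npz orange [ 0.5921 -0.0703] 24 [228.8 190.2]
scene0.npz green [ 0.5877 -0.0092] 22 [207.3 182.5]
scene0.npz blue [ 0.566  -0.0199] 32 [205.5 189. ]
scene0.npz [ 0.5897 -0.0399  0.075 ] [ 0.0003 -0.     -0.0002  0.0001 -0.     -0.0005 -0.0003  0.0002  0.0003
  0.0002]
[ 0.64472314 -0.03564546  0.08      ]
[ 0.63960215 -0.04019723  0.08      ]
```

Pink is at the pointer (click 3), so two clicks are needed. Both views agree on the axis at (0.590, -0.039) with yaw about 0.077. I'll turn the tool in place so its y axis lies along the unit's x, shut the fingers, then travel.

>>> apply_moves:
  deltas: [0,0,0,0,0,0.125,-1,0,0,0,0,0,0.125,-1,0,0,0,0,0,0.125,-1,0,0,0,0,0,0.125,-1,0,0,0,0,0,0.125,-1,0,0,0,0,0,0.125,-1,0,0,0,0,0,0.125,-1,0,0,0,0,0,0.125,-1,0,0,0,0,0,0.125,-1]
  newtons: 15

```text
time: 0.85
tool_pos: [0.2348, 0.6058, 0.2331]
eef_rot: [0.682, 0.731, -0.0, 0.0]
contact_force: [0.2, 1.0, -0.3]
opening: 0.0342
```

>>> apply_moves:
  deltas: [-3.49,1.33,0,0,0,0,-1,-3.49,1.33,0,0,0,0,-1,-3.49,1.33,0,0,0,0,-1,-3.49,1.33,0,0,0,0,-1,-3.49,1.33,0,0,0,0,-1,-3.49,1.33,0,0,0,0,-1,-3.49,1.33,0,0,0,0,-1,-3.49,1.33,0,0,0,0,-1,-3.49,1.33,0,0,0,0,-1]

```text
time: 1.6
tool_pos: [0.3784, 0.3001, 0.2335]
eef_rot: [0.68, 0.734, -0.0, -0.0]
contact_force: [0.4, 0.3, -0.7]
opening: 0.0003
```

>>> apply_moves:
  deltas: [-3.49,1.33,0,0,0,0,-1,-3.49,1.33,0,0,0,0,-1,-3.49,1.33,0,0,0,0,-1,-3.49,1.33,0,0,0,0,-1,-3.49,1.33,0,0,0,0,-1,-3.49,1.33,0,0,0,0,-1,-3.49,1.33,0,0,0,0,-1,-3.49,1.33,0,0,0,0,-1,-3.49,1.33,0,0,0,0,-1,0,0,0,0,0,0,-1,0,0,0,0,0,0,-1]

```text
time: 2.52
tool_pos: [0.5215, -0.0045, 0.2333]
eef_rot: [0.682, 0.732, -0.001, 0.0]
contact_force: [-0.1, 0.3, -0.3]
opening: 0.0006
```

```bash
python3 - <<'E'
from h import *
from rig import arm
g=load("scene0.npz");f=load("top0.npz")
for F,u0,u1,v0,v1 in((f,204,225,160,183),(g,218,240,155,176)):
    for v in range(v0,v1,2):
        r=[]
        for u in range(u0,u1,2):
            z=F["range_z"][v,u];X=F["R"].T@(np.linalg.inv(F["K"])@[u,v,1.]*z-F["t"]);r.append(int(round(X[2]*1000)))
        print(r)
    print()
for n in("scene","top"):
    F=arm.grab_frame(n);im=F["pixels"][:,:,::-1]
    im=im[110:240,150:300] if n=="scene" else im[110:250,150:300]
    cv2.imwrite(f"pics/{n}1.png",cv2.resize(im,None,fx=4,fy=4,interpolation=cv2.INTER_CUBIC))
E
```

```text
[57, 59, 60, 57, 57, 57, 56, 60, 63, 55, 58]
[59, 61, 61, 61, 62, 68, 56, 62, 63, 56, 59]
[59, 61, 61, 69, 71, 70, 73, 71, 70, 59, 56]
[60, 62, 73, 74, 80, 85, 81, 82, 72, 73, 57]
[59, 70, 70, 79, 83, 81, 80, 81, 79, 70, 57]
[61, 72, 79, 81, 81, 80, 82, 84, 80, 73, 68]
[62, 69, 68, 85, 79, 80, 79, 83, 79, 71, 70]
[59, 73, 72, 81, 83, 85, 81, 82, 81, 71, 68]
[59, 66, 67, 69, 79, 81, 80, 76, 70, 69, 59]
[57, 61, 71, 65, 75, 69, 72, 73, 71, 66, 59]
[58, 58, 58, 74, 72, 68, 72, 74, 62, 62, 60]
[59, 60, 57, 63, 58, 59, 60, 60, 56, 63, 58]

[1, 0, 2, 2, 0, 1, -1, -2, 1, -3, -1]
[59, 58, 0, 1, 1, -2, 0, 0, 1, 2, 0]
[57, 59, 59, 79, 78, 80, 78, 81, 1, 1, -3]
[60, 60, 69, 81, 81, 79, 78, 80, 80, -2, -2]
[55, 69, 69, 81, 80, 81, 78, 80, 78, 71, 56]
[57, 69, 70, 76, 76, 79, 76, 76, 73, 71, 58]
[60, 71, 70, 68, 73, 73, 72, 71, 70, 68, 58]
[59, 59, 67, 68, 69, 70, 72, 72, 69, 65, 57]
[60, 60, 62, 63, 66, 67, 66, 68, 65, 56, 59]
[57, 59, 55, 58, 62, 61, 58, 62, 59, 56, 58]
[52, 57, 57, 57, 57, 58, 60, 60, 58, 59, 61]
```

View pics/scene1.png

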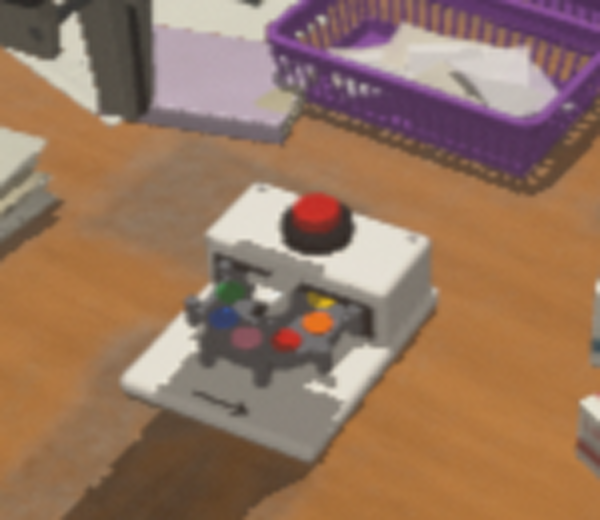

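View pics/top1.png

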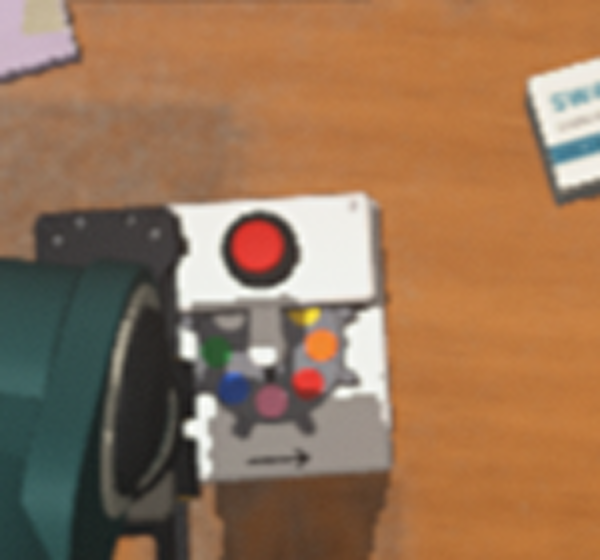

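The fingers stand in front of and left of the wheel (about lateral +40 mm, inner face about 48 mm from the axis). The collar at about 71 mm stays below the fully pressed top at 74 mm. I'll descend partway and check.

>>> apply_moves:
  deltas: [0,0,3.0,0,0,0,-1,0,0,3.0,0,0,0,-1,0,0,3.0,0,0,0,-1,0,0,3.0,0,0,0,-1,0,0,2.5,0,0,0,-1,0,0,1.0,0,0,0,-1,0,0,0,0,0,0,-1,0,0,0,0,0,0,-1]

```text
time: 3.28
tool_pos: [0.5215, -0.0013, 0.079]
eef_rot: [0.679, 0.734, 0.0, -0.0]
contact_force: [1.5, -0.0, 1.2]
opening: 0.0005
```

```bash
cat > look.py <<'E'
import sys
from h import *
from rig import arm
k=sys.argv[1]
a=[]
for n in("scene","top"):
    F=arm.grab_frame(n);np.savez(f"{n}{k}.npz",**F);im=F["pixels"][:,:,::-1]
    im=im[140:240,170:270] if n=="scene" else im[145:245,170:270]
    a.append(cv2.resize(im,None,fx=4,fy=4,interpolation=cv2.INTER_CUBIC))
cv2.imwrite(f"pics/L{k}.png",np.hstack(a))
o=arm.observe()
p=o["tool_pos"];d=p[:2]-[.5904,-.0392];c,s=np.cos(.077),np.sin(.077)
q=o["eef_rot"]
print(o["time"],p.round(4),"unit mm",(1000*(d[0]*c+d[1]*s)).round(1),(1000*(-d[0]*s+d[1]*c)).round(1),"F",o["contact_force"].round(1),"yaw",2*q[0]*q[1])
E
python3 look.py 2
```

```text
3.3833 [ 0.5225 -0.0017  0.0801] unit mm -64.9 42.6 F [-0.4 -0.5  0.1] yaw 0.9970596128566821
```

View pics/L2.png

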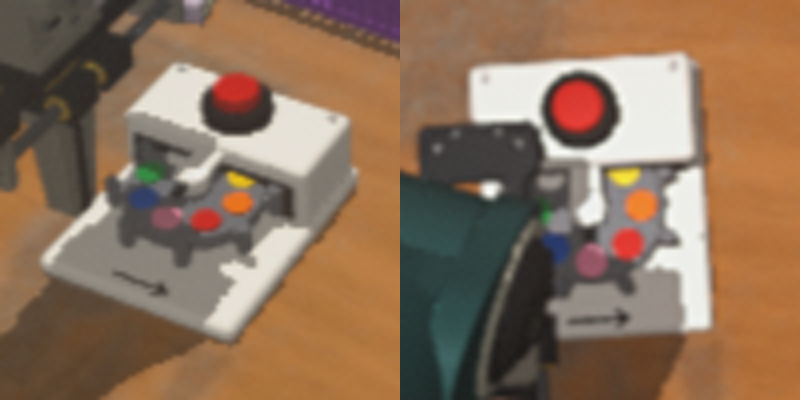

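```bash
python3 - <<'E'
from h import *
g=load("scene2.npz")
for d in [(0,0),(.018,0),(-.018,0),(0,.01),(0,-.01)]: 
    p=proj(g,[.5225+d[0],-.0017+d[1],.061]); print(d,p.round(1),((p-[170,140])*4).round(0))
im=g["pixels"][:,:,::-1][90:240,100:270];cv2.imwrite("pics/s2w.png",cv2.resize(im,None,fx=4,fy=4))
for v in range(150,200,6):
    r=[]
    for u in range(174,200,3):
        z=g["range_z"][v,u];X=g["R"].T@(np.linalg.inv(g["K"])@[u,v,1.]*z-g["t"]);r.append(tuple((X*1000).astype(int)))
    print(v,r)
E
```

```text
(0, 0) [187.5 190.3] [ 70. 201.]
(0.018, 0) [192.2 186. ] [ 89. 184.]
(-0.018, 0) [182.7 194.7] [ 51. 219.]
(0, 0.01) [184.1 188.8] [ 57. 195.]
(0, -0.01) [190.9 191.8] [ 84. 207.]
150 [(np.int64(482), np.int64(-16), np.int64(208)), (np.int64(484), np.int64(-23), np.int64(211)), (np.int64(495), np.int64(-21), np.int64(202)), (np.int64(500), np.int64(-24), np.int64(200)), (np.int64(509), np.int64(-25), np.int64(195)), (np.int64(517), np.int64(-25), np.int64(190)), (np.int64(526), np.int64(-26), np.int64(184)), (np.int64(543), np.int64(-20), np.int64(172)), (np.int64(545), np.int64(-26), np.int64(173))]
156 [(np.int64(482), np.int64(-14), np.int64(192)), (np.int64(482), np.int64(-22), np.int64(196)), (np.int64(487), np.int64(-26), np.int64(194)), (np.int64(495), np.int64(-27), np.int64(189)), (np.int64(504), np.int64(-27), np.int64(183)), (np.int64(520), np.int64(-21), np.int64(171)), (np.int64(526), np.int64(-24), np.int64(168)), (np.int64(528), np.int64(-30), np.int64(169)), (np.int64(536), np.int64(-32), np.int64(165))]
162 [(np.int64(467), np.int64(-26), np.int64(191)), (np.int64(4
[... 2138 characters left out ...]
p.int64(58), np.int64(0)), (np.int64(509), np.int64(0), np.int64(65)), (np.int64(509), np.int64(-8), np.int64(68)), (np.int64(517), np.int64(-10), np.int64(64)), (np.int64(560), np.int64(20), np.int64(16)), (np.int64(568), np.int64(17), np.int64(11)), (np.int64(570), np.int64(9), np.int64(13))]
198 [(np.int64(533), np.int64(57), np.int64(0)), (np.int64(536), np.int64(50), np.int64(0)), (np.int64(541), np.int64(45), np.int64(-1)), (np.int64(543), np.int64(37), np.int64(1)), (np.int64(537), np.int64(21), np.int64(13)), (np.int64(543), np.int64(16), np.int64(11)), (np.int64(545), np.int64(8), np.int64(14)), (np.int64(547), np.int64(0), np.int64(15)), (np.int64(552), np.int64(-4), np.int64(14))]
```

View pics/s2w.png

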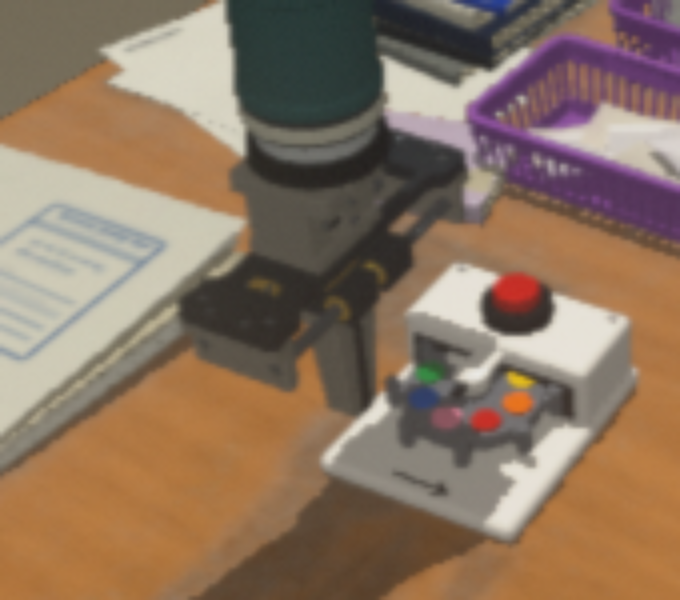

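The fingers taper to about ±13.5 mm at the tip, so I'll go 3 mm closer to the axis and a bit lower (tip z about 22 mm).

>>> apply_moves:
  deltas: [0,0.3,1.0,0,0,0,-1,0,0,1.0,0,0,0,-1,0,0,1.0,0,0,0,-1,0,0,0.9,0,0,0,-1,0,0,0,0,0,0,-1,0,0,0,0,0,0,-1]

```text
time: 3.88
tool_pos: [0.5236, -0.0022, 0.0387]
eef_rot: [0.68, 0.733, -0.001, -0.001]
contact_force: [-0.2, -0.5, -0.2]
opening: 0.0003
```

```bash
python3 look.py 3
```

```text
3.9833 [ 0.5244 -0.0022  0.0396] unit mm -62.9 42.0 F [-0.  -0.1 -0.7] yaw 0.9971441730764482
```

View pics/L3.png

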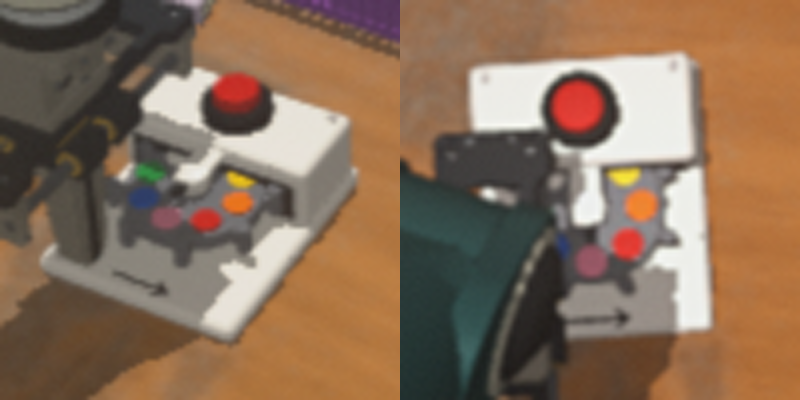

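The fingertip is beside the front-left lobe, touching nothing. Now I'll push to the right slowly, stopping just short of halfway.

>>> apply_moves:
  deltas: [-0.3,0,0,0,0,0,-1,-0.3,0,0,0,0,0,-1,-0.3,0,0,0,0,0,-1,-0.3,0,0,0,0,0,-1,-0.3,0,0,0,0,0,-1,-0.3,0,0,0,0,0,-1,-0.3,0,0,0,0,0,-1,-0.2,0,0,0,0,0,-1,0,0,0,0,0,0,-1]

```text
time: 4.73
tool_pos: [0.5264, -0.0257, 0.0397]
eef_rot: [0.68, 0.733, 0.0, 0.001]
contact_force: [-0.2, 0.5, 0.6]
opening: 0.0003
```

```bash
python3 look.py 4
```

```text
4.8333 [ 0.5269 -0.0255  0.0399] unit mm -62.3 18.5 F [-0.2  0.  -0. ] yaw 0.9971624083725596
```

View pics/L4.png

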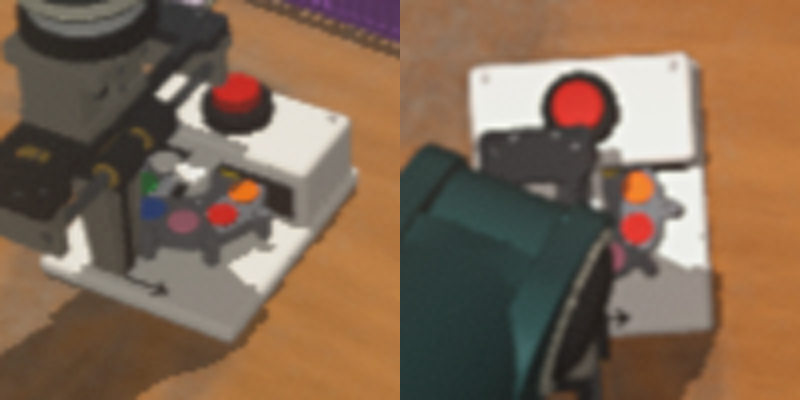

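The wheel follows and the unit hasn't moved. I'll push on a little past halfway, then pull straight out to the front.

>>> apply_moves:
  deltas: [-0.2,0,0,0,0,0,-1,-0.2,0,0,0,0,0,-1,-0.2,0,0,0,0,0,-1,0,0,0,0,0,0,-1,0,0,0,0,0,0,-1]

```text
time: 5.25
tool_pos: [0.5267, -0.0313, 0.0396]
eef_rot: [0.68, 0.733, 0.0, 0.0]
contact_force: [-0.3, 0.2, 0.3]
opening: 0.0002
```

```bash
python3 look.py 5
```

```text
5.35 [ 0.5266 -0.0311  0.0396] unit mm -63.0 13.0 F [ 0.   0.7 -0.3] yaw 0.9971344645524015
```

View pics/L5.png

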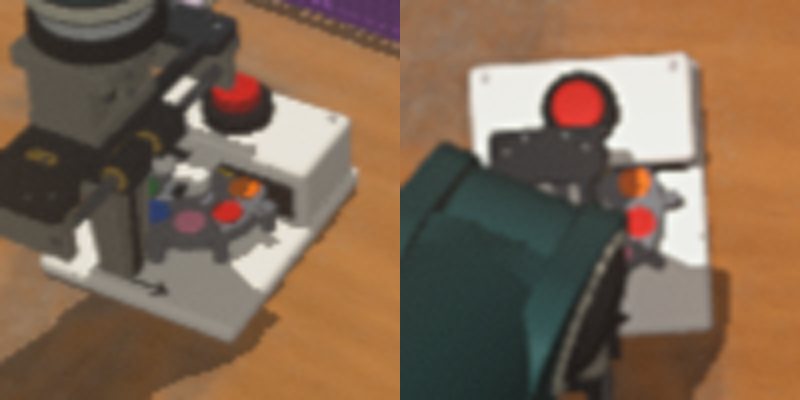

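```bash
cat > ang.py <<'E'
import sys
from dots import *
for n,b in((f"top{sys.argv[1]}.npz",(190,245,188,225)),(f"scene{sys.argv[1]}.npz",(190,250,178,212))):
    R=dots(load(n),b);idx=dict(orange=1,red=2,pink=3,blue=4,green=5)
    for k,v in R.items():
        d=v[0]-(np.array([.5911,-.0385]) if n[0]=="t" else np.array([.5897,-.0399]));a=np.degrees(np.arctan2(d[1],d[0])-.077)
        print(n,k,v[1],"r",(np.hypot(*d)*1e3).round(1),"clicks",round(((a-180)/45+idx[k])%8,2))
E
python3 ang.py 4;python3 ang.py 5
```

```text
top4.npz red 45 r 30.7 clicks 3.42
top4.npz orange 32 r 31.6 clicks 3.46
scene4.npz red 31 r 30.3 clicks 3.44
scene4.npz orange 20 r 31.5 clicks 3.43
scene4.npz blue 24 r 30.6 clicks 3.51
top5.npz red 41 r 31.4 clicks 3.6
top5.npz orange 12 r 34.9 clicks 3.54
scene5.npz red 32 r 30.7 clicks 3.58
scene5.npz blue 17 r 28.6 clicks 3.66
```

The wheel is at 3.6 clicks, past halfway. I'll push 2 mm more for margin, then withdraw outward.

>>> apply_moves:
  deltas: [-0.2,0,0,0,0,0,-1,0,0,0,0,0,0,-1,0,-0.5,0,0,0,0,-1,0,-1.0,0,0,0,0,-1,0,-1.5,0,0,0,0,-1,0,0,0,0,0,0,-1,0,0,0,0,0,0,-1,0,0,0,0,0,0,-1]

```text
time: 6.02
tool_pos: [0.4973, -0.0351, 0.0398]
eef_rot: [0.68, 0.733, 0.0, 0.0]
contact_force: [-0.3, 0.1, -0.5]
opening: 0.0005
```

```bash
python3 look.py 6; python3 ang.py 6
```

```text
6.1167 [ 0.4976 -0.0351  0.0398] unit mm -92.2 11.3 F [-0.8 -0.8  0.1] yaw 0.9970987923749446
top6.npz red 39 r 31.5 clicks 3.63
top6.npz pink 20 r 33.7 clicks 3.56
top6.npz orange 28 r 30.4 clicks 3.64
top6.npz blue 30 r 30.4 clicks 3.56
scene6.npz red 27 r 31.3 clicks 3.65
scene6.npz pink 13 r 32.8 clicks 3.45
scene6.npz orange 23 r 30.1 clicks 3.63
scene6.npz green 12 r 30.2 clicks 3.76
scene6.npz blue 35 r 31.4 clicks 3.65
```

View pics/L6.png

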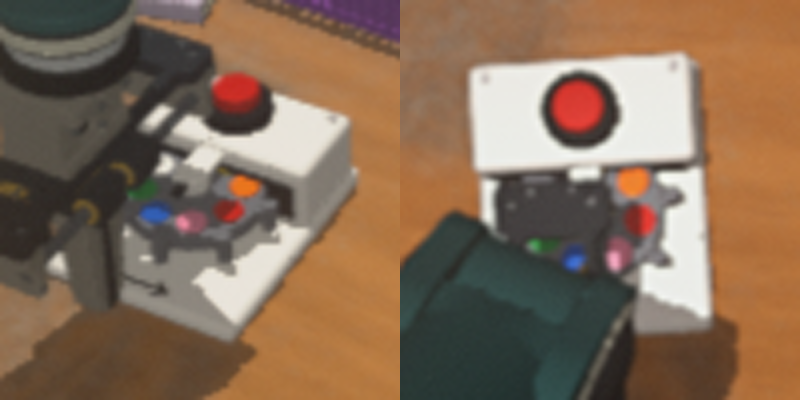

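The wheel reads about 3.64 with the finger clear. I'll wait to see whether it's still settling.

>>> apply_moves:
  deltas: [0,-0.5,0,0,0,0,-1,0,0,0,0,0,0,-1,0,0,0,0,0,0,-1,0,0,0,0,0,0,-1,0,0,0,0,0,0,-1,0,0,0,0,0,0,-1]

```text
time: 6.62
tool_pos: [0.4919, -0.0355, 0.0396]
eef_rot: [0.68, 0.733, 0.0, 0.0]
contact_force: [-0.2, 0.3, 0.1]
opening: 0.0006
```

```bash
python3 look.py 7; python3 ang.py 7
```

```text
6.7167 [ 0.4918 -0.0355  0.0396] unit mm -98.0 11.3 F [ 0.   1.  -0.7] yaw 0.9971182863908442
top7.npz red 39 r 31.5 clicks 3.65
top7.npz orange 27 r 30.6 clicks 3.64
top7.npz blue 34 r 32.6 clicks 3.61
scene7.npz red 28 r 31.3 clicks 3.66
scene7.npz orange 23 r 30.1 clicks 3.63
scene7.npz green 11 r 28.3 clicks 3.73
scene7.npz blue 34 r 31.5 clicks 3.64
```

View pics/L7.png

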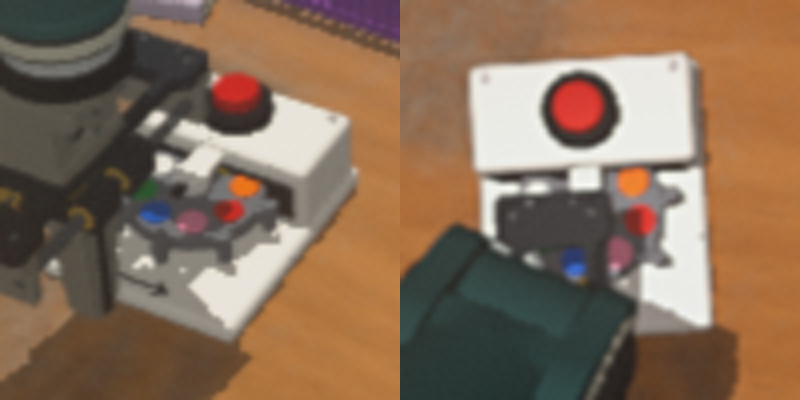

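It's stuck at about 3.64, since friction holds it so near halfway. I'll re-enter the same gap behind the lobe and push it further, stopping before the rest angle (finger centre at about lateral −2 mm).

>>> apply_moves:
  deltas: [0.2,1.0,0,0,0,0,-1,0,1.0,0,0,0,0,-1,0,1.0,0,0,0,0,-1,0,0.5,0,0,0,0,-1,-0.3,0,0,0,0,0,-1,-0.3,0,0,0,0,0,-1,-0.3,0,0,0,0,0,-1,0,0,0,0,0,0,-1,0,0,0,0,0,0,-1]

```text
time: 7.47
tool_pos: [0.5268, -0.0404, 0.0396]
eef_rot: [0.68, 0.733, -0.0, -0.0]
contact_force: [0.5, -0.0, 0.7]
opening: 0.0002
```

```bash
python3 look.py 8; python3 ang.py 8
```

```text
7.5667 [ 0.5269 -0.04    0.0396] unit mm -63.3 4.1 F [-0.3 -0.3 -0.2] yaw 0.9971513442985802
top8.npz red 34 r 31.9 clicks 4.06
scene8.npz red 27 r 30.9 clicks 4.01
scene8.npz blue 21 r 30.8 clicks 4.08
```

View pics/L8.png

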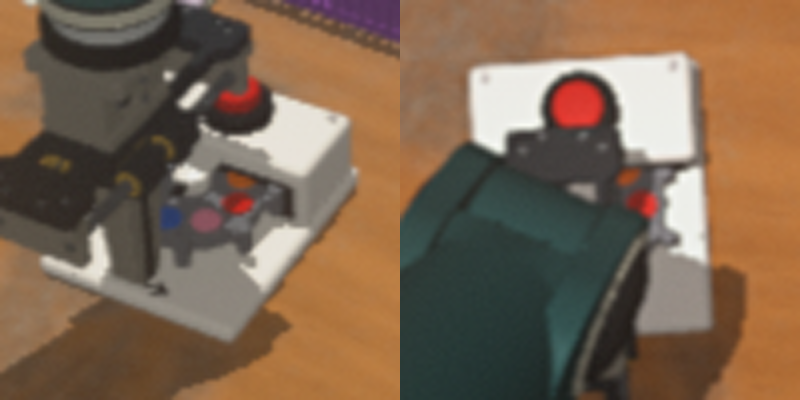

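The wheel clicked to 4 (blue). I'll withdraw, centred in the gap, then go round to the next lobe.

>>> apply_moves:
  deltas: [-0.3,0,0,0,0,0,-1,0,-1.0,0,0,0,0,-1,0,-1.2,0,0,0,0,-1,0,-1.3,0,0,0,0,-1,2.0,0,0,0,0,0,-1,2.1,0,0,0,0,0,-1,0,0,0,0,0,0,-1]

```text
time: 8.15
tool_pos: [0.488, -0.0009, 0.0394]
eef_rot: [0.678, 0.735, 0.0, -0.001]
contact_force: [-0.5, 0.4, -0.1]
opening: 0.0007
```

```bash
python3 look.py 9; python3 ang.py 9
```

```text
8.25 [ 0.4889 -0.0042  0.0397] unit mm -98.5 42.7 F [-0.3 -1.1  0.1] yaw 0.996989062630396
top9.npz red 42 r 30.9 clicks 4.0
top9.npz pink 55 r 31.4 clicks 3.99
top9.npz orange 12 r 28.0 clicks 3.88
top9.npz green 14 r 29.9 clicks 4.1
top9.npz blue 48 r 30.8 clicks 4.01
scene9.npz red 29 r 30.8 clicks 4.02
scene9.npz pink 39 r 30.5 clicks 4.01
scene9.npz green 16 r 31.6 clicks 4.03
scene9.npz blue 32 r 31.1 clicks 3.98
```

View pics/L9.png

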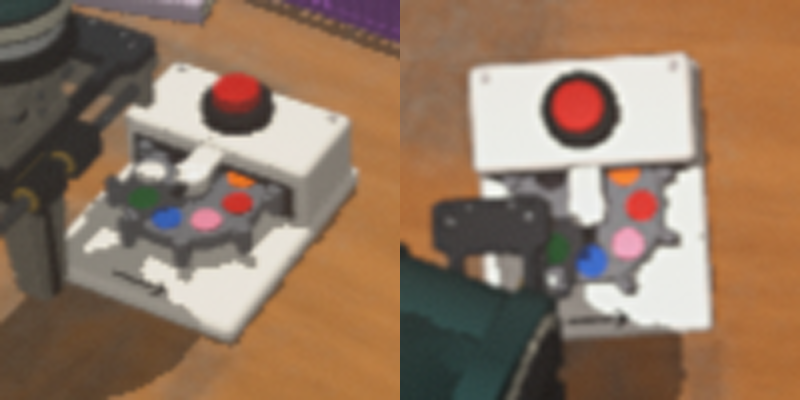

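It rests at 4.00 (blue) and the unit is in place. Repeating for green.

>>> apply_moves:
  deltas: [0,1.2,0,0,0,0,-1,0,1.2,0,0,0,0,-1,0,1.2,0,0,0,0,-1,0,0,0,0,0,0,-1,-0.3,0,0,0,0,0,-1,-0.3,0,0,0,0,0,-1,-0.3,0,0,0,0,0,-1,-0.3,0,0,0,0,0,-1,-0.3,0,0,0,0,0,-1,-0.3,0,0,0,0,0,-1,-0.3,0,0,0,0,0,-1,-0.3,0,0,0,0,0,-1]

```text
time: 9.25
tool_pos: [0.5242, -0.0255, 0.0389]
eef_rot: [0.68, 0.734, -0.001, -0.002]
contact_force: [-1.2, 1.3, -0.6]
opening: 0.0002
```

>>> apply_moves:
  deltas: [-0.2,0,0,0,0,0,-1,-0.2,0,0,0,0,0,-1,-0.2,0,0,0,0,0,-1,-0.2,0,0,0,0,0,-1,-0.2,0,0,0,0,0,-1,-0.2,0,0,0,0,0,-1,-0.1,0,0,0,0,0,-1,-0.1,0,0,0,0,0,-1,0,0,0,0,0,0,-1,0,0,0,0,0,0,-1]

```text
time: 10.08
tool_pos: [0.5283, -0.0399, 0.0396]
eef_rot: [0.68, 0.733, 0.0, 0.0]
contact_force: [-0.0, -0.0, 0.1]
opening: 0.0008
```

```bash
python3 look.py 10; python3 ang.py 10
```

```text
10.1833 [ 0.5282 -0.0397  0.0396] unit mm -62.0 4.3 F [ 0.4  0.2 -0. ] yaw 0.9971127275097581
top10.npz red 24 r 29.8 clicks 4.73
top10.npz pink 23 r 36.4 clicks 4.92
scene10.npz red 20 r 30.1 clicks 4.75
scene10.npz pink 19 r 34.8 clicks 4.87
scene10.npz blue 31 r 31.2 clicks 4.81
```

View pics/L10.png

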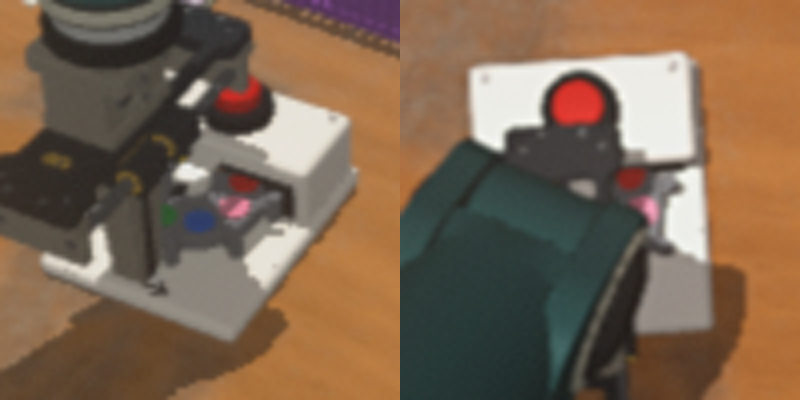

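It's at about 4.8 and not yet clicked. I'll nudge 3 mm more, still short of the rest angle, then withdraw.

>>> apply_moves:
  deltas: [-0.1,0,0,0,0,0,-1,-0.1,0,0,0,0,0,-1,-0.1,0,0,0,0,0,-1,0,0,0,0,0,0,-1,0,-1.0,0,0,0,0,-1,0,-1.2,0,0,0,0,-1,0,-1.3,0,0,0,0,-1,2.0,0,0,0,0,0,-1,2.1,0,0,0,0,0,-1,0,0,0,0,0,0,-1,0,0,0,0,0,0,-1]

```text
time: 11.1
tool_pos: [0.4898, -0.0037, 0.0396]
eef_rot: [0.679, 0.734, 0.0, -0.0]
contact_force: [-0.2, -0.6, 0.4]
opening: 0.0005
```

```bash
python3 look.py 11; python3 ang.py 11
```

```text
11.2 [ 0.4902 -0.0053  0.0397] unit mm -97.3 41.5 F [ 0.3  0.  -0.3] yaw 0.9971545420101098
top11.npz red 18 r 27.9 clicks 4.87
top11.npz pink 58 r 31.3 clicks 5.03
top11.npz green 36 r 31.6 clicks 5.02
top11.npz blue 49 r 30.8 clicks 5.01
scene11.npz red 17 r 28.7 clicks 4.92
scene11.npz pink 36 r 30.3 clicks 5.03
scene11.npz green 24 r 31.2 clicks 5.02
scene11.npz blue 35 r 30.6 clicks 5.0
```

View pics/L11.png

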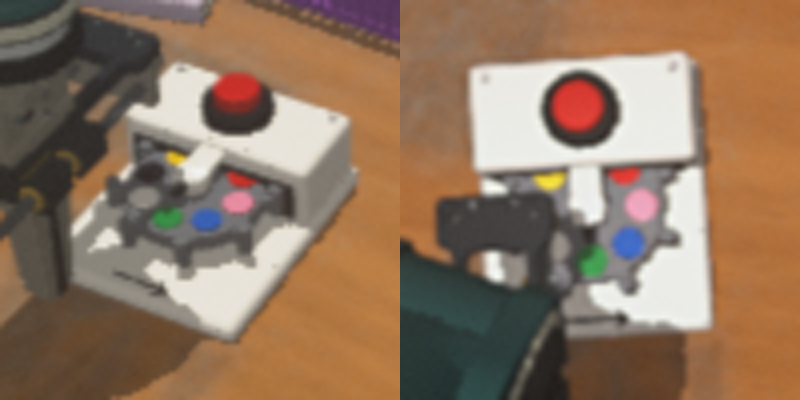

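Green rests at the pointer (5.0 in both views). Now I'll rise and go over the button.

>>> apply_moves:
  deltas: [0,0,-3.0,0,0,0,-1,0,0,-3.0,0,0,0,-1,0,0,-3.0,0,0,0,-1,0,0,-2.0,0,0,0,-1,-0.8,3.0,0,0,0,0,-1,-0.8,3.0,0,0,0,0,-1,-0.8,3.0,0,0,0,0,-1,-0.8,3.0,0,0,0,0,-1,-0.9,3.2,0,0,0,0,-1,0,0,0,0,0,0,-1,0,0,0,0,0,0,-1]

```text
time: 12.12
tool_pos: [0.6454, -0.0361, 0.1488]
eef_rot: [0.681, 0.733, -0.001, 0.0]
contact_force: [-0.5, 0.5, -0.5]
opening: 0.0006
```

```bash
python3 look.py 12
```

```text
12.2167 [ 0.6437 -0.0349  0.149 ] unit mm 53.5 0.2 F [0.  0.  0.5] yaw 0.9972360224641355
```

View pics/L12.png

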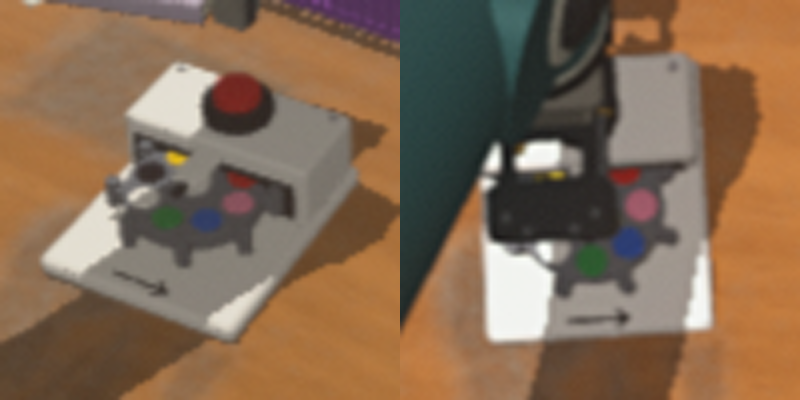

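The fingertip is straight over the button, 50 mm above it, and green is still set. Descending.

>>> apply_moves:
  deltas: [0,0.1,2.0,0,0,0,-1,0,0,1.5,0,0,0,-1,0,0,0.8,0,0,0,-1,0,0,0.3,0,0,0,-1,0,0,0.3,0,0,0,-1,0,0,0.2,0,0,0,-1,0,0,0.2,0,0,0,-1,0,0,0.2,0,0,0,-1,0,0,0,0,0,0,-1,0,0,0,0,0,0,-1]

```text
time: 13.05
tool_pos: [0.6462, -0.0338, 0.0951]
eef_rot: [0.68, 0.733, 0.0, 0.0]
contact_force: [-3.0, 0.6, 2.8]
opening: 0.0007
```

```bash
python3 look.py 13
```

```text
13.15 [ 0.6462 -0.0339  0.095 ] unit mm 56.0 1.0 F [-1.6  0.2  2.6] yaw 0.9971232802155128
```

View pics/L13.png

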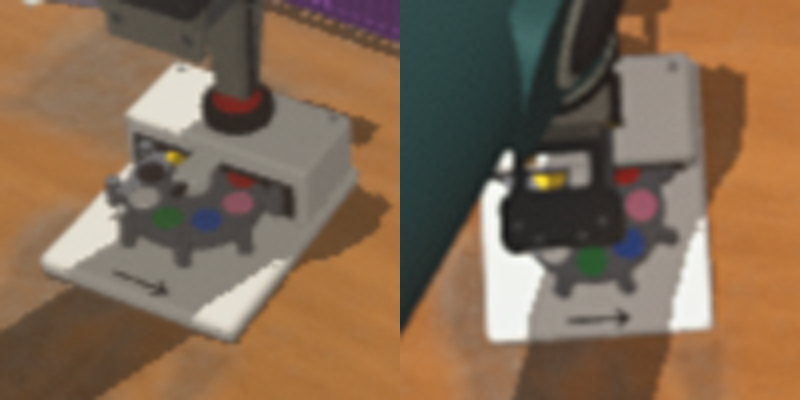

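It's partly down (about 2.7 N). I'll press on to the stop, then let go.

>>> apply_moves:
  deltas: [0,0,0.2,0,0,0,-1,0,0,0.2,0,0,0,-1,0,0,0.1,0,0,0,-1,0,0,0,0,0,0,-1]

```text
time: 13.48
tool_pos: [0.6464, -0.0339, 0.093]
eef_rot: [0.68, 0.733, 0.001, -0.0]
contact_force: [-10.4, 1.5, 24.3]
opening: 0.0005
```

24 N means it's on the stop. Releasing straight up.

>>> apply_moves:
  deltas: [0,0,-0.3,0,0,0,-1,0,0,-0.5,0,0,0,-1,0,0,-1.0,0,0,0,-1,0,0,-3.0,0,0,0,-1,0,0,-3.0,0,0,0,-1,0,0,-2.0,0,0,0,-1,0,-3.5,0,0,0,0,-1,0,-3.5,0,0,0,0,-1,0,-3.5,0,0,0,0,-1,3.0,-3.5,0,0,0,0,-1,3.0,0,0,0,0,0,-1,3.0,0,0,0,0,0,-1]

```text
time: 14.48
tool_pos: [0.5017, 0.0429, 0.1881]
eef_rot: [0.681, 0.732, 0.001, -0.0]
contact_force: [0.7, 0.4, -0.2]
opening: 0.0006
```

>>> apply_moves:
  deltas: [3.0,0,0,0,0,0,-1,3.0,0,0,0,0,0,-1,3.0,0,0,0,0,0,-1,3.0,0,0,0,0,0,-1,0,0,0,0,0,0,-1]

```text
time: 14.9
tool_pos: [0.4934, 0.1692, 0.1876]
eef_rot: [0.677, 0.736, 0.001, -0.001]
contact_force: [0.2, 0.4, 0.8]
opening: 0.0002
```

```bash
python3 look.py 14; python3 ang.py 14; python3 - <<'E'
from h import *
for n in("top0","top14"):
    F=load(n+".npz");H,S,V=cv2.split(cv2.cvtColor(F["pixels"],cv2.COLOR_RGB2HSV));m=(((H<6)|(H>174))&(S>150)&(V>80))
    s=np.zeros(m.shape,bool);s[160:180,205:225]=1
    v,u=np.nonzero(m&s);z=F["range_z"][v,u];i=(abs(u-u.mean())<4)&(abs(v-v.mean())<4)
    X=(F["R"].T@((np.linalg.inv(F["K"])@np.stack([u,v,np.ones_like(u)]))*z-F["t"][:,None]))[:,i]
    print(n,len(u),u.mean(),v.mean(),np.median(X,1))
E
```

```text
15.0 [0.4941 0.1635 0.1876] unit mm -80.4 209.5 F [ 0.4 -1.8  0.3] yaw 0.9969020873762198
top14.npz red 18 r 27.9 clicks 4.87
top14.npz pink 58 r 31.3 clicks 5.03
top14.npz green 36 r 30.5 clicks 5.02
top14.npz blue 48 r 31.0 clicks 5.02
scene14.npz red 18 r 29.1 clicks 4.92
scene14.npz pink 33 r 30.2 clicks 5.02
scene14.npz green 26 r 30.8 clicks 5.0
scene14.npz blue 34 r 30.8 clicks 5.01
top0 140 213.89285714285714 171.04285714285714 [ 0.6445549  -0.03352099  0.08105636]
top14 139 213.9136690647482 171.0 [ 0.64573768 -0.03345482  0.08025272]
```

View pics/L14.png

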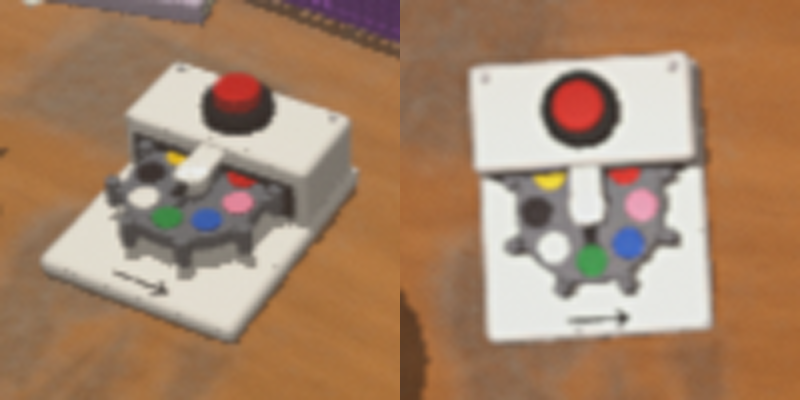

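Green is at the pointer, the button is back up (z 80 mm), and the unit is in its original place. The gripper is clear.

```bash
python3 -c "
from rig import arm
print(arm.hand_in())"
```

```text
the job is handed in; nothing more can be done
None
```

The colour wheel now rests on green, and the red call button was pressed once afterwards and let go. I handed the job in at about 15 s, well under the 54 s limit.

**Wheel:** It started at pink (click 3), so it took two clicks, to blue and then green. On the first flick the wheel hung at about 3.64 clicks with the finger clear. I went back into the same gap and pushed the lobe a little further until it clicked. The second flick needed 3 mm more push near 4.8 before it clicked. It did not go past green.

**Button:** I pressed it to its stop. The force there peaked at about 24 N down and 10 N sideways, more than the 4 N needed but under the 40 N limit.

**Last checks:**
- **Wheel position:** Green, blue and pink put the wheel at 5.00–5.03 clicks in both views. The red dot read 4.87–4.92 because the hood partly hides it.
- **Button height:** Its top is back at about 80 mm.
- **Unit:** It had not moved; the button sits at the same pixel as at the start, to within 0.1 px.
- **Boxes and stamp:** The arm never went near them. I did not measure them again at the end.

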